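# Slide a culture dish along the guide rail into an imaging stage's corner nest

### The job

Load the culture dish into the black imaging stage without lifting it, so that nothing wets its lid. With a fingertip, gently push the dish back against the guide rail, then keep it against the rail and slide it along, past the sprung roller, until it is fully home in the corner against the rail and the end stop. Do not pinch, lift or tip the dish, take your hand away afterwards, and leave the other things where they are.

Things in the scene. Friction and masses are not known exactly. Their poses are not given: they have to be found in the camera images.
- stage: Flat black imaging stage, fixed: bed 156 (x) by 250 mm (y), its top 12 mm above the worktop. Origin on the worktop under the bed, 68 mm from its far edge, 88 mm from its near edge, half-way along its length. +x points to the guide rail (away from the robot, give or take its yaw), +y along the rail to the corner nest at its left end, -y to the open right end, z up
- home (a point): Point on the bed, 12 mm above the worktop, where the middle of the dish's underside is when it is fully home in the nest: stage x = +14.5, y = +64.5 mm, 30.5 mm from the rail's face and from the end stop's. A flat grey lamp window let flush into the bed, 44 mm across with its metal ring, is centred here. Axes as the stage's
- rail_face (a point): Foot of the guide rail's face, half-way along the stage (stage x = +45, y = 0, bed height); axes as the stage's, so x points into the rail. The rail is an aluminium bar 12 mm wide, 10 mm above the bed, from y = -115 to +107 mm. The end stop, a like bar at right angles to it, has its face at stage y = +95 mm
- cheek_end (a point): Open (right) end of the short front cheek, at bed height on its nest side: stage x = -17.5, y = +60 mm. The cheek is an aluminium bar 8 mm wide, 10 mm above the bed, from here to the end stop. Rail, stop and cheek make a nest 62.5 mm wide that opens only along the rail, to -y. Axes as the stage's
- roller_arm (a joint): Small sprung lever on the near side of the cheek, 12 to 24 mm above the worktop, with a steel roller (10 mm across) just past the cheek's open end, at stage x = -16, y = +48 mm. rad: 0 at rest, about 0.10 while the dish's widest part pushes the roller aside (about 4 N), back to about 0.02 when the dish is home and the roller presses on it from behind its widest part
- dish: A round plastic culture dish with a lid, 61 mm across and 15 mm tall, 13 to 25 g; it lies flat on the black bed, clear of the rail and to the right of the nest. It slides easily (friction about 0.25). Origin: the middle of its underside
- marker: Bystander: a lidded marker pen, 124x19x19 mm, lying in front of the stage. Origin: middle of its underside
- loupe: Bystander: a folding hand loupe, 34x26x14 mm, in front of the stage. Origin: middle of its underside
- tally_counter: Bystander: a round hand tally counter, 48x65x30 mm, beside the stage's left end, on the way to the blue drawer cabinets, which stand 0.62 m tall to the left of the stage. Origin: middle of its underside
- tall_jar: Bystander: a screw-lid specimen jar, 54 mm across, 72 mm tall, behind the stage. Origin: middle of its underside
- small_jar: Bystander: a smaller screw-lid jar, 44 mm across, 56 mm tall, behind the stage. Origin: middle of its underside
- coverslips_a: Bystander: a little plastic box of cover slips, 31x31x19 mm, behind the stage. Origin: middle of its underside
- coverslips_b: Bystander: another box of cover slips, 31x31x19 mm, behind the stage. Origin: middle of its underside
Mind the look-alikes: they are no part of the job. What is shaped like the dish but purple is not meant.

How it is judged:
By the outcome, as a careful person would: the job done as asked, in the order asked, and still so for the second after the job is handed in, with the robot touching nothing.
It also fails if it takes over 51 s, if anything falls off the work surface, if the arm or the gripper's body presses on something with over 40 N, if the wrist force passes 120 N, or if a joint passes its speed limit or range.

### The arm

A 6-joint arm with a two-finger parallel gripper is mounted at the origin on a cart in front of the work surface, level with it; the furniture and walls round the work are solid. World frame = base frame: x ahead of the robot, y to its left, z up, the work surface at z = 0. Lengths are in m, angles in degrees, forces in N, time in s.
With the tool pointing down it reaches from about 0.4 to 0.825 m from the base axis. Payload 7 kg.
Tool frame: the origin (TCP) lies at the centre of the arm's flange, where the gripper is bolted on; the fingertips stand 178 mm ahead of it and the grasp point (between the pads) lies 159 mm ahead of it (tip_reach is the distance from the TCP to the fingertips, in m); z points along the fingers, y is the line along which they close (so a half turn about z gives the same grasp; the last joint's range is limited). The gripper opens to 88 mm and grips with 3 to 60 N. Pads are 19 mm wide; open, the fingers measure 130 mm over their backs; the gripper's body (78 mm by 193 mm) begins 47 mm behind the grasp point.
Start: joints at [-51.962, 20.546, 0.682, 0, -70.136, -16.507], TCP at [0.248, -0.628, 0.405] pointing down, gripper open.
Joint ranges: [-176.03, 176.03], [-82.01, 121.73], [-58.28, 71.71], [-173.87, 95.51], [-174.79, -0.11], [-173.66, 173.66]. Speed limits (degrees/s): [136.94, 136.94, 172.46, 180, 180, 180].

### API

Orientations are given as [roll, pitch, yaw] about the fixed x, y, z axes, in that order (R = Rz(yaw) Ry(pitch) Rx(roll)).
In Python, from plant import * gives the robot as it stands.
- The arm moves only by the shell command python3 -m handwheel 'ROWS'. ROWS is JSON, a list of rows, each a list of 7 numbers: the opening, from -1 (shut) to 1 (fully open), then the shift along the tool's x, y, z as a fraction of full scale, then the turn, a rotation vector about the tool's x, y, z as a fraction of full scale. A call has 1 to 5 rows; each row shifts and turns the commanded pose from where the row before left it, along the tool's axes as they then stand; what a row does not reach is not made up. Full scale, the value 1, is 0.025 m for a shift and 6 degrees for a turn. A row lasts 1/8 s, in which the tool goes at most 62.5 mm and 10.7 degrees, less where a joint would pass 70% of its speed; a pose out of reach is approached as far as the arm can. A call with a number of a shift or a turn outside -1 to 1 is refused whole. A call with a gripper value outside its range is refused whole. The fingers move at their own pace and stop on an object; the grip force is fixed at half the most. Time passes only in rows, so rows that do not move let the fingers close. It gives the time, the measured TCP pose, the force, the opening and the grip force at its end, in the units of the state.
- get_obs(): the state, without advancing time (a new reading comes with each control period).
- snapshot(name): name is "scene" or "top" or "wrist"; returns a dict with "color" (384x512x3 uint8, red, green, blue), "fx", "fy", "cx", "cy" (pixels), "R" (3x3) and "t" (3): a world point X has camera coordinates R X + t; the wrist camera has in their place "tool_from_camera" (4x4, takes a point from camera to tool coordinates, whose origin is the TCP and whose axes are the flange's). Camera axes: x right, y down, z forward; pixel columns grow to the right and rows downward; lengths in m; the calibration is good to about 2 mm. A picture is of the moment at which its call begins: read the wrist's pose just before it. There is no depth.
- close_job(): hands the job in; it is judged then, once.
The state is a dict: "clock": time; "joint_pos": joint angles; "qvel": joint speeds; "tau": joint torques, N m; "tool_pos": TCP position; "orientation": TCP orientation; "force": force on the tool from outside, world axes, zero at the start; "moment": the same for the moment, N m; "opening": finger opening in m; "gripper_force": force on a finger pad.
Only numpy, scipy, OpenCV 4.12 (cv2) and the standard library are available. Lean on these libraries where they do the work, as an engineer would, in place of code of your own. Each camera call takes 0.05 s, during which the arm holds its last target. There are 200 camera calls.

## Working session

There is one attempt and no reset: what is moved stays moved. The work goes in short steps, Python scripts to look and compute and a shell command to move; the robot and the scene stay as the last step left them, time stands still between calls to the robot, and variables do not carry over. Pictures are saved under pics/ and viewed, at most 10 in all, crops included, and the job is handed in when it is done.

```bash
mkdir -p pics; cat > h.py <<'E'
from plant import *
import numpy as np, cv2
def save(n,f):
    s=snapshot(n); cv2.imwrite('pics/'+f,s['color'][...,::-1]); 
    np.savez('pics/'+f[:-4]+'.npz',**{k:np.array(v) for k,v in s.items()}); return s
def ray(s,u,v,z):
    R=np.array(s['R']);t=np.array(s['t']);c=-R.T@t
    d=R.T@np.array([(u-s['cx'])/s['fx'],(v-s['cy'])/s['fy'],1]); return c+d*(z-c[2])/d[2]
def proj(s,X):
    p=np.array(s['R'])@np.array(X)+np.array(s['t']); return s['fx']*p[0]/p[2]+s['cx'],s['fy']*p[1]/p[2]+s['cy']
E
python3 - <<'E'
from h import *
o=get_obs();print(o)
for n in('scene','top'):
    s=save(n,n+'0.png');print(n,-np.array(s['R']).T@np.array(s['t']),s['fx'])
E
```

```text
{'clock': 0.0, 'joint_pos': array([-5.19627766e+01,  2.05898898e+01,  6.34338788e-01, -2.03111059e-02,
       -7.01365153e+01, -1.65068483e+01]), 'qvel': array([-0.04892352,  0.05059105,  0.0370285 , -0.01909395, -0.04191036,
       -0.054262  ]), 'tau': array([-1.57075365e-04, -5.82728863e+01,  2.93060786e+01,  6.99712381e+00,
        7.12120032e-03, -1.60877821e-04]), 'tool_pos': array([ 0.24764581, -0.62771593,  0.40374359]), 'orientation': array([ 1.79906302e+02, -7.85439902e-03, -1.58476535e+02]), 'force': array([-0.05568223, -0.02629003,  0.95947967]), 'moment': array([0.00270369, 0.00272602, 0.01830247]), 'gripper_force': 0.0, 'opening': 0.08780075587396183}
scene [-0.32311792  0.67932412  0.45609872] 432.6850817130469
top [0.37939949 0.22647743 1.01371457] 458.3465782994664
```

View pics/top0.png

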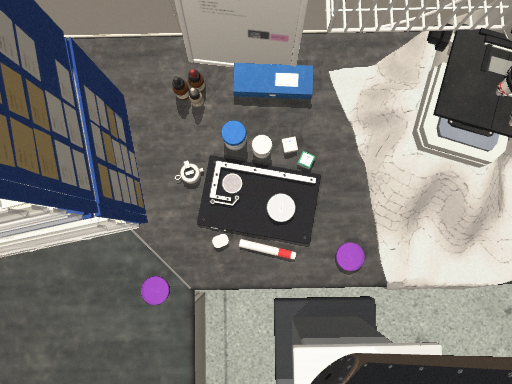

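View pics/scene0.png

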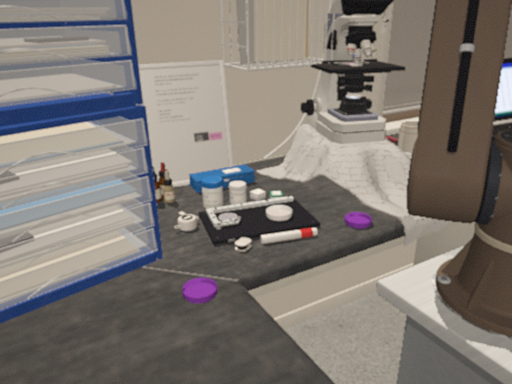

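The top view shows the black stage at about (260,200) and the rail from (215,165) to (317,181). There are four dish-like rounds: white at (281,207) on the bed, grey at (232,183), which is the flush lamp window, and purple at (350,257) and (155,290). The white one fits: it lies on the bed, to the right of the nest and clear of the rail. I'll confirm it in an enlarged crop and measure.

```bash
python3 - <<'E'
from h import *
s=dict(np.load('pics/top0.npz')); im=s['color']
x0,y0,x1,y1=180,140,340,260
c=cv2.resize(im[y0:y1,x0:x1],None,fx=5,fy=5,interpolation=cv2.INTER_CUBIC)
cv2.imwrite('pics/crop1.png',c[...,::-1])
hsv=cv2.cvtColor(im,cv2.COLOR_RGB2HSV)
m=((hsv[...,2]>130)&(hsv[...,1]<70)).astype(np.uint8); m[:150]=0;m[255:]=0;m[:,:195]=0;m[:,325:]=0
n,l,st,ce=cv2.connectedComponentsWithStats(m)
for i in range(1,n):
    if st[i,4]>30: print(st[i],ce[i],ray(s,*ce[i],.025).round(4))
d=[i for i in range(1,n) if abs(ce[i]-[281,207]).max()<6][0]
print('dish',ray(s,*ce[d],.027),cv2.minEnclosingCircle(np.argwhere(l==d).astype(np.float32)))
for p in [(214,165),(317,181)]: print(ray(s,*p,.022))
E
```

```text
[253 150  17   8  97] [260.51546392 152.7628866 ] [0.5684 0.2188 0.025 ]
[299 153  15  14 123] [306.04065041 159.01626016] [0.5525 0.1196 0.025 ]
[210 161 106  40 777] [251.36293436 175.61518662] [0.5184 0.2397 0.025 ]
[195 165   9  16  70] [197.32857143 171.54285714] [0.5297 0.3574 0.025 ]
[222 173  20  20 322] [231.64285714 182.76086957] [0.5036 0.2829 0.025 ]
[267 193  28  29 636] [280.57075472 207.13836478] [0.4484 0.1779 0.025 ]
[210 195  29  11  72] [224.63888889 201.31944444] [0.4634 0.2986 0.025 ]
[212 234  17  14 185] [219.98378378 240.42702703] [0.3794 0.3096 0.025 ]
[239 239  40  16 331] [258.26283988 246.80060423] [0.3643 0.2278 0.025 ]
dish [0.44822284 0.17799945 0.027     ] ((207.04818725585938, 280.6648864746094), 14.224926948547363)
[0.54390326 0.32116825 0.022     ]
[0.50404999 0.09695623 0.022     ]
```

View pics/crop1.png

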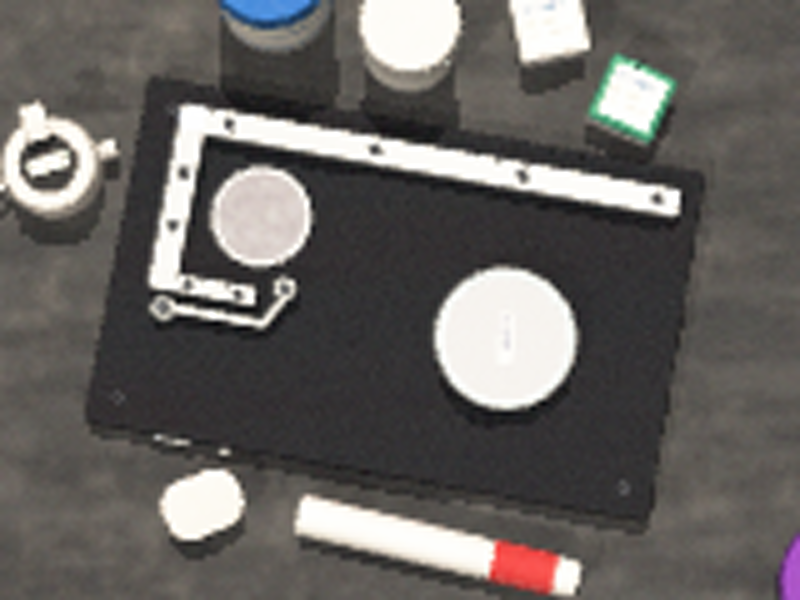

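The crop confirms it: a clear white lidded dish at crop (505,338), top-view pixel (281,207). The grey disc at crop (261,216) is flush in the nest, and the roller is at crop (285,288). Next, stage coordinates.

```bash
cat >> h.py <<'E'
C=lambda u,v:(180+u/5-.4,140+v/5-.4)
T0=dict(np.load('pics/top0.npz'))
a=ray(T0,*C(657,199),.022);b=ray(T0,*C(230,123),.022)
psi=np.arctan2(-(b-a)[0],(b-a)[1])
Rs=np.array([[np.cos(psi),-np.sin(psi)],[np.sin(psi),np.cos(psi)]])
home=ray(T0,*C(261,216.5),.012)[:2]
org=home-Rs@[14.5e-3,64.5e-3]
def st(p): return Rs.T@(np.array(p)[:2]-org)*1e3
def wo(x,y): return org+Rs@np.array([x,y])/1e3
E
python3 - <<'E'
from h import *
print(np.degrees(psi),org,'home',home)
print('dish',st([.4482,.1780]),'rail screws (x should be 51)',st(a),st(b))
print('roller(-16,48)',st(ray(T0,*C(285,288),.024)))
for q in [(152,80),(705,177),(648,528),(90,430)]: print('bed corner',st(ray(T0,*C(*q),.012)))
for q in [(204,500),(300,510),(575,580)]: print('by',st(ray(T0,*C(*q),.012)))
for p in [(-75,-20),(-45,-20),(14.5,-70),(14.5,0)]: print(p,wo(*p))
E
```

```text
-11.358874522531192 [0.4779533  0.22291016] home [0.50487279 0.28329096]
dish [-20.32529079 -49.89051739] rail screws (x should be 51) [  51.54600776 -104.90309583] [51.54600776 84.63578141]
roller(-16,48) [-15.71283502  47.55682712]
bed corner [ 65.88941025 123.27300915]
bed corner [  66.44060966 -125.00028292]
bed corner [ -89.59005906 -125.74553008]
bed corner [-90.98505381 120.73519831]
by [-111.97786804   66.11899696]
by [-108.80459028   24.25163246]
by [-117.24884663  -98.37298415]
(-75, -20) [0.40048326 0.21807343]
(-45, -20) [0.42989565 0.21216482]
(14.5, -70) [0.47838252 0.15142544]
(14.5, 0) [0.49216928 0.22005433]
```

```bash
python3 -m handwheel '[[-1,0,0,0,0,0,1],[-1,0,0,0,0,0,1],[-1,0,0,0,0,0,1],[-1,0,0,0,0,0,1],[-1,0,0,0,0,0,1]]'
```

```text
clock: 0.72
tool_pos: [0.2477, -0.6278, 0.4041]
orientation: [180.0, -0.0, 171.3]
force: [0.3, 0.3, 0.2]
opening: 0.043
gripper_force: 0.0
```

```bash
python3 -m handwheel '[[-1,0,0,0,0,0,0.45],[-1,-0.19,1,0,0,0,0],[-1,-0.19,1,0,0,0,0],[-1,-0.19,1,0,0,0,0],[-1,-0.19,1,0,0,0,0]]'
python3 -m handwheel '[[-1,-0.19,1,0,0,0,0],[-1,-0.19,1,0,0,0,0],[-1,-0.19,1,0,0,0,0],[-1,-0.19,1,0,0,0,0],[-1,-0.19,1,0,0,0,0]]'
python3 -m handwheel '[[-1,-0.19,1,0,0,0,0],[-1,-0.19,1,0,0,0,0],[-1,-0.19,1,0,0,0,0],[-1,-0.19,1,0,0,0,0],[-1,-0.19,1,0,0,0,0]]'
python3 -m handwheel '[[-1,0,1,0,0,0,0],[-1,0,1,0,0,0,0],[-1,0,1,0,0,0,0],[-1,0,1,0,0,0,0],[-1,0,1,0,0,0,0]]'
python3 -c "
from h import *
o=get_obs();print(st(o['tool_pos']),o['joint_pos'],o['tool_pos'],o['opening'])"
```

```text
clock: 1.35
tool_pos: [0.2859, -0.5326, 0.4042]
orientation: [180.0, -0.0, 168.8]
force: [0.8, -0.1, -0.2]
opening: 0.0009
gripper_force: 0.0
clock: 1.98
tool_pos: [0.3334, -0.4145, 0.4043]
orientation: [180.0, -0.0, 168.8]
force: [0.0, -0.5, 0.5]
opening: 0.0006
gripper_force: 0.0
clock: 2.6
tool_pos: [0.3808, -0.2966, 0.4044]
orientation: [180.0, -0.0, 168.8]
force: [0.7, 0.2, -0.1]
opening: 0.0004
gripper_force: 0.0
clock: 3.22
tool_pos: [0.4049, -0.1739, 0.4045]
orientation: [180.0, -0.0, 168.8]
force: [0.3, -0.4, 0.2]
opening: 0.0005
gripper_force: 0.0
[   6.49475174 -403.46764584] [ 2.54854747e+00 -2.24654418e+00 -2.71844172e+01 -1.13411803e-02
 -6.50782322e+01 -1.03716019e+02] [ 0.4048564  -0.17393385  0.40449208] 0.0005104606822449397
```

```bash
python3 -m handwheel '[[-1,0.22,0.94,0.44,0,0,0],[-1,0.22,0.94,0.44,0,0,0],[-1,0.22,0.94,0.44,0,0,0],[-1,0.22,0.94,0.44,0,0,0],[-1,0.22,0.94,0.44,0,0,0]]'
python3 -m handwheel '[[-1,0.22,0.94,0.44,0,0,0],[-1,0.22,0.94,0.44,0,0,0],[-1,0.22,0.94,0.44,0,0,0],[-1,0.22,0.94,0.44,0,0,0],[-1,0.22,0.94,0.44,0,0,0]]'
python3 -m handwheel '[[-1,0.22,0.94,0.44,0,0,0],[-1,0.22,0.94,0.44,0,0,0],[-1,0.22,0.94,0.44,0,0,0],[-1,0.22,0.94,0.44,0,0,0],[-1,0.22,0.94,0.44,0,0,0]]'
python3 -c "
from h import *
o=get_obs();print(st(o['tool_pos']),o['joint_pos'],o['tool_pos'],o['opening'])
save('wrist','w1.png')"
```

```text
clock: 3.85
tool_pos: [0.4004, -0.0535, 0.3492]
orientation: [180.0, -0.0, 168.8]
force: [0.2, 0.2, 0.1]
opening: 0.0003
gripper_force: 0.0
clock: 4.47
tool_pos: [0.3963, 0.0671, 0.2943]
orientation: [180.0, -0.0, 168.8]
force: [-0.4, -0.4, 0.4]
opening: 0.0004
gripper_force: 0.0
clock: 5.1
tool_pos: [0.3921, 0.1878, 0.2392]
orientation: [-180.0, -0.0, 168.8]
force: [0.2, 0.1, 0.1]
opening: 0.0002
gripper_force: 0.0
[-77.25510154 -51.35341097] [ 5.17677497e+01  8.71859779e+00 -4.11175588e+01 -4.88219991e-03
 -4.01749205e+01 -1.52928826e+02] [0.39209716 0.1877783  0.23921222] 0.00019833030543386422
```

View pics/w1.png

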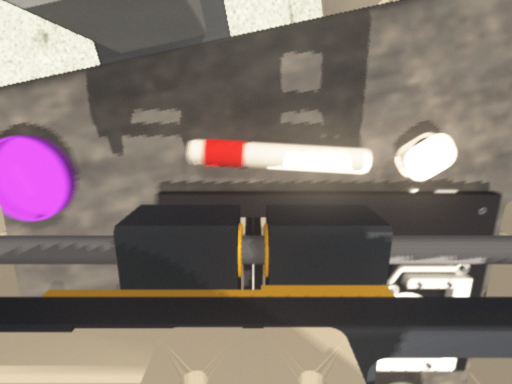

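The wrist view shows the marker (280,155), the loupe (427,157), a purple decoy (30,178) and the roller (430,275). The fingers hide the dish. I'll check the fingertip geometry.

```bash
python3 - <<'E'
from h import *
s=dict(np.load('pics/w1.npz'));M=np.linalg.inv(s['tool_from_camera'])
for X in [(0,0,.178),(.0095,0,.178),(-.0095,0,.178),(0,.021,.178),(0,-.021,.178),(.0095,.021,.178),(.0095,.021,.112)]:
    p=(M@[*X,1])[:3];print(X,s['fx']*p[0]/p[2]+s['cx'],s['fy']*p[1]/p[2]+s['cy'])
print(s['tool_from_camera'])
c=save('scene','s1.png');im=c['color']
o=get_obs();p=proj(c,o['tool_pos']-[0,0,.15]);print(p)
u,v=int(p[0]),int(p[1]);cr=im[max(v-70,0):v+80,u-110:u+90]
cv2.imwrite('pics/s1c.png',cv2.resize(cr,None,fx=4,fy=4,interpolation=cv2.INTER_CUBIC)[...,::-1])
E
```

```text
(0, 0, 0.178) 253.9419326883917 231.97392301432006
(0.0095, 0, 0.178) 253.9496747121235 215.9370451722848
(-0.0095, 0, 0.178) 253.9344015423531 247.5739874439016
(0, 0.021, 0.178) 291.3567614408946 231.95476021684752
(0, -0.021, 0.178) 216.52794759390474 231.99308537969523
(0.0095, 0.021, 0.178) 291.88833106494167 215.9174307440788
(0.0095, 0.021, 0.112) 316.3885161187126 280.2863361118602
[[-5.31308186e-04 -9.69512413e-01 -2.45041625e-01  6.47291380e-02]
 [ 9.99999858e-01 -5.25137330e-04 -9.05191125e-05 -6.48005455e-04]
 [-4.09211013e-05 -2.45041638e-01  9.69512555e-01  2.04564522e-02]
 [ 0.00000000e+00  0.00000000e+00  0.00000000e+00  1.00000000e+00]]
(np.float64(289.9785146471418), np.float64(194.7805563760893))
```

View pics/s1c.png

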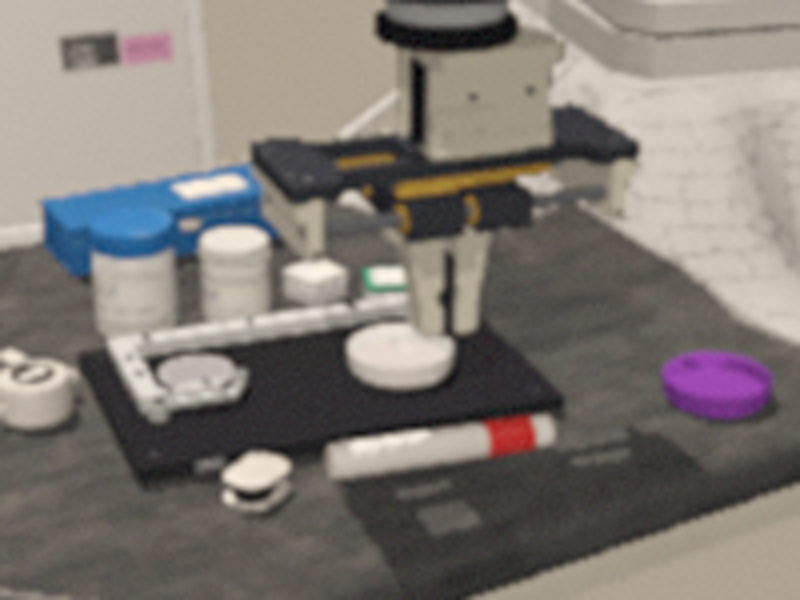

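The fingers taper and the closed tip is about 35–40 mm wide. The dish is ahead of it. Lowering to tip height 18 mm, then pushing gently toward the rail.

```bash
python3 -m handwheel '[[-1,0,0.06,0.85,0,0,0],[-1,0,0,0.85,0,0,0],[-1,-0.4,0,0,0,0,0],[-1,-0.2,0,0,0,0,0],[-1,-0.1,0,0,0,0,0]]'
python3 -m handwheel '[[-1,-0.2,0,0,0,0,0],[-1,-0.2,0,0,0,0,0],[-1,-0.2,0,0,0,0,0],[-1,-0.2,0,0,0,0,0],[-1,-0.2,0,0,0,0,0]]'
python3 - <<'E'
from h import *
o=get_obs();print(st(o['tool_pos']),o['tool_pos'],o['force'])
s=save('top','t2.png');c=s['color'][140:260,180:340]
cv2.imwrite('pics/t2c.png',cv2.resize(c,None,fx=5,fy=5,interpolation=cv2.INTER_CUBIC)[...,::-1])
E
```

```text
clock: 5.82
tool_pos: [0.4105, 0.1851, 0.198]
orientation: [179.9, 0.0, 168.8]
force: [-0.2, 0.5, 0.6]
opening: 0.0002
gripper_force: 0.0
clock: 6.45
tool_pos: [0.4346, 0.1802, 0.1971]
orientation: [-180.0, -0.0, 168.8]
force: [-0.2, -0.8, -0.3]
opening: 0.0005
gripper_force: 0.0
[-34.10282893 -50.3907086 ] [0.43459381 0.18022314 0.19712312] [-0.20483547 -0.81343129 -0.27482816]
```

View pics/t2c.png

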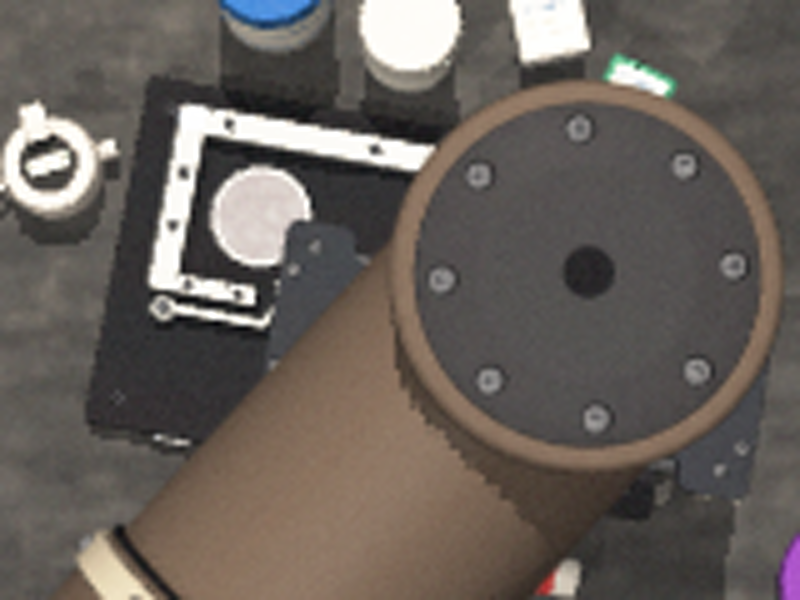

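The arm hides the dish from above, so I'll use force for the rail contact.

```bash
python3 -m handwheel '[[-1,-0.15,0,0,0,0,0],[-1,-0.12,0,0,0,0,0],[-1,0,0,0,0,0,0],[-1,0,0,0,0,0,0]]'
python3 -m handwheel '[[-1,-0.05,0,0,0,0,0],[-1,-0.02,0,0,0,0,0],[-1,0,0,0,0,0,0]]'
python3 - <<'E'
from h import *
o=get_obs();print(st(o['tool_pos']),o['tool_pos'],o['force'])
s=save('scene','s2.png');
for n,z in((1,.027),): print([proj(s,[*wo(x,y),z]) for x,y in((14.5,-50),(45,-50))])
cr=s['color'][170:270,190:330]
cv2.imwrite('pics/s2c.png',cv2.resize(cr,None,fx=5,fy=5,interpolation=cv2.INTER_CUBIC)[...,::-1])
E
```

```text
clock: 7.0
tool_pos: [0.4408, 0.1789, 0.1971]
orientation: [-180.0, -0.0, 168.8]
force: [0.1, 1.0, -0.1]
opening: 0.0004
gripper_force: 0.0
clock: 7.38
tool_pos: [0.4427, 0.1787, 0.1972]
orientation: [180.0, 0.0, 168.8]
force: [0.2, 0.3, -0.6]
opening: 0.0006
gripper_force: 0.0
[-25.89553105 -50.33625078] [0.44265108 0.17866008 0.19717723] [ 0.15478336  0.26125894 -0.59666059]
[(np.float64(274.5916760544929), np.float64(204.4622238210357)), (np.float64(270.20070761360427), np.float64(199.71422449346403))]
```

View pics/s2c.png

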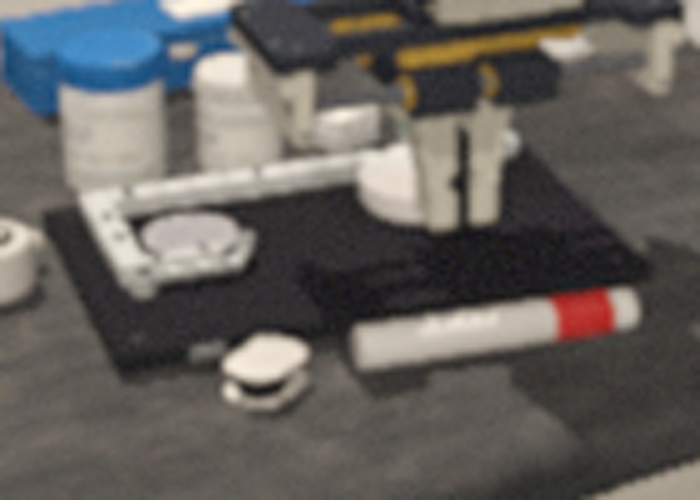

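The dish is at crop (420,185), just about at the rail with the fingers behind it. I'll go on by small steps until the force rises.

```bash
for i in 1; do python3 -m handwheel '[[-1,-0.04,0,0,0,0,0],[-1,0,0,0,0,0,0]]'; python3 -m handwheel '[[-1,-0.04,0,0,0,0,0],[-1,0,0,0,0,0,0]]'; done
python3 -c "
from h import *
o=get_obs();print(st(o['tool_pos']),Rs.T@o['force'][:2])"
```

```text
clock: 7.68
tool_pos: [0.4434, 0.1784, 0.1971]
orientation: [-180.0, -0.0, 168.8]
force: [-1.6, 0.2, -0.1]
opening: 0.0003
gripper_force: 0.9
clock: 7.92
tool_pos: [0.4439, 0.1779, 0.1969]
orientation: [-179.9, -0.1, 168.8]
force: [-5.1, 1.6, 2.5]
opening: 0.0007
gripper_force: 3.0
[-24.51505986 -50.78471433] [-5.31291174  0.60595589]
```

Firm rail contact at about 5 N. Now I'll back off, lift, go round to the right of the dish and turn the hand about 70°.

```bash
python3 -m handwheel '[[-1,0.6,0,0,0,0,0],[-1,0,0,-0.8,0,0,0],[-1,0,-0.7,-0.8,0,0,0],[-1,0,-0.7,0,0,0,0],[-1,-0.96,-0.7,0,0,0,0]]'
python3 -m handwheel '[[-1,-0.96,0,0,0,0,0],[-1,0,0,0,0,0,-1],[-1,0,0,0,0,0,-1],[-1,0,0,0,0,0,-1],[-1,0,0,0,0,0,-1]]'
python3 -m handwheel '[[-1,0,0,0,0,0,-1],[-1,0,0,0,0,0,-1],[-1,0,0,0,0,0,-1],[-1,0,0,0,0,0,-1],[-1,0,0,0,0,0,-1]]'
python3 -m handwheel '[[-1,0,0,0,0,0,-1],[-1,0,0,0,0,0,-1],[-1,0,0,0,0,0,-0.63]]'
python3 - <<'E'
from h import *
o=get_obs();print(st(o['tool_pos']),o['tool_pos'],o['orientation'],o['joint_pos'])
save('wrist','w3.png');s=save('scene','s3.png');save('top','t3.png')
T=st(o['tool_pos']);yaw=np.radians(o['orientation'][2])-psi
print('stage push dir +y in tool xy:',[ -np.cos(yaw-np.pi)*0+np.sin(yaw), -np.cos(yaw)], 'stage +x:',[np.cos(yaw),np.sin(yaw)])
E
```

```text
clock: 8.55
tool_pos: [0.4419, 0.1242, 0.2371]
orientation: [180.0, 0.0, 168.9]
force: [0.7, 0.2, -1.0]
opening: 0.0003
gripper_force: 0.0
clock: 9.18
tool_pos: [0.4661, 0.1198, 0.2364]
orientation: [-180.0, -0.0, -167.0]
force: [0.2, 0.8, -0.9]
opening: 0.0003
gripper_force: 0.0
clock: 9.8
tool_pos: [0.4661, 0.1199, 0.2364]
orientation: [180.0, -0.0, -137.0]
force: [-0.3, 0.4, -0.4]
opening: 0.0004
gripper_force: 0.0
clock: 10.18
tool_pos: [0.4661, 0.1199, 0.2364]
orientation: [180.0, -0.0, -121.3]
force: [-0.5, 0.6, 0.3]
opening: 0.0005
gripper_force: 0.0
[   8.68463193 -103.34165843] [0.4661143  0.11988221 0.2364194 ] [ 1.79980702e+02 -3.75965756e-02 -1.21257032e+02] [ 3.79069764e+01  1.30496947e+01 -3.56880406e+01 -7.06513140e-03
 -4.13042671e+01 -6.91587055e+01]
stage push dir +y in tool xy: [np.float64(-0.940299073496461), np.float64(0.340349309359806)] stage +x: [np.float64(-0.340349309359806), np.float64(-0.940299073496461)]
```

View pics/w3.png

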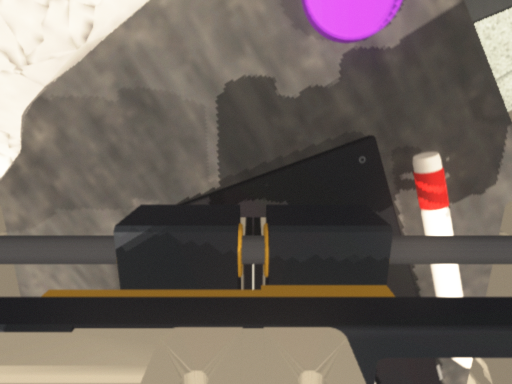

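The wrist camera trails the motion and sees only the bed's open end, with its corner at (372,137). I'll check the dish by mask in the other views.

```bash
python3 - <<'E'
from h import *
for f,win in(('t3',(150,255,195,325)),('s3',(180,240,190,310))):
    s=dict(np.load(f'pics/{f}.npz'));im=s['color'];hsv=cv2.cvtColor(im,cv2.COLOR_RGB2HSV)
    m=np.zeros(im.shape[:2],np.uint8);a0,a1,b0,b1=win
    m[a0:a1,b0:b1]=((hsv[...,2]>130)&(hsv[...,1]<70))[a0:a1,b0:b1]
    n,l,stt,ce=cv2.connectedComponentsWithStats(m)
    print(f,'expect',proj(s,[*wo(14.5,-50),.027]))
    for i in range(1,n):
        if stt[i,4]>60: print(stt[i],ce[i],st(ray(s,*ce[i],.024)))
a=cv2.imread('pics/t3.png')[140:260,180:340];b=cv2.imread('pics/s3.png')[160:260,200:320]
cv2.imwrite('pics/c3.png',np.hstack([cv2.resize(a,(400,300),interpolation=2),cv2.resize(b,(360,300),interpolation=2)]))
E
```

```text
t3 expect (np.float64(283.3931014404975), np.float64(191.34975587366228))
[253 150  17   8  98] [260.56122449 152.78571429] [89.67800711 13.69347356]
[210 161  72  40 584] [235.51883562 175.11815068] [31.40039789 58.69042027]
[195 165   9  16  74] [197.43243243 171.62162162] [ 24.24997069 141.938193  ]
[222 173  20  20 322] [231.64285714 182.76086957] [13.39967814 63.92932059]
[210 195  29  11  74] [224.98648649 201.24324324] [-28.82737197  70.7265233 ]
[232 204  48  51 524] [254.63358779 230.08778626] [-78.70378643  -3.59834779]
s3 expect (np.float64(274.5916760544929), np.float64(204.4622238210357))
[ 202  180   92   49 2098] [240.70019066 201.97950429] [63.82196074 20.59476412]
[291 180  18  12 130] [297.13076923 184.97692308] [ 118.9912675  -154.73915028]
[190 213   9  17 101] [192.84158416 220.68316832] [  1.85848704 151.77314383]
[260 229  41  11 317] [281.95899054 235.04100946] [-130.43217329  -11.34186124]
```

View pics/c3.png

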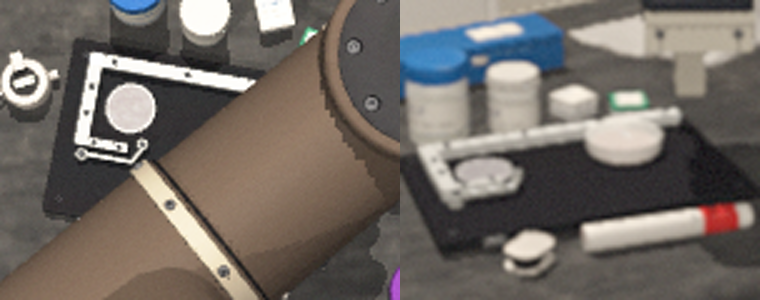

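The right half (scene) shows the dish touching the rail at crop (623,140), as expected, and clear of the fingers. Lowering, then sliding it along the rail.

```bash
python3 -m handwheel '[[-1,0,0,0.8,0,0,0],[-1,0,0,0.8,0,0,0],[-1,-0.19,0.07,0,0,0,0],[-1,-0.19,0.07,0,0,0,0],[-1,-0.1,0.035,0,0,0,0]]'
python3 -m handwheel '[[-1,-0.19,0.07,0,0,0,0],[-1,-0.19,0.07,0,0,0,0],[-1,-0.19,0.07,0,0,0,0],[-1,-0.19,0.07,0,0,0,0],[-1,-0.19,0.07,0,0,0,0]]'
python3 - <<'E'
from h import *
o=get_obs();print(st(o['tool_pos']),o['tool_pos'],Rs.T@o['force'][:2])
E
```

```text
clock: 10.95
tool_pos: [0.4697, 0.1336, 0.1979]
orientation: [-180.0, 0.1, -121.4]
force: [-0.3, 0.4, 0.5]
opening: 0.0006
gripper_force: 0.0
clock: 11.58
tool_pos: [0.4743, 0.158, 0.1971]
orientation: [180.0, -0.0, -121.4]
force: [0.0, -0.2, 0.5]
opening: 0.0002
gripper_force: 0.1
[  9.14688844 -64.332359  ] [0.47425053 0.15803638 0.19713561] [ 0.03689256 -0.16103678]
```

```bash
python3 -m handwheel '[[-1,-0.19,0.07,0,0,0,0],[-1,-0.19,0.07,0,0,0,0],[-1,-0.19,0.07,0,0,0,0],[-1,-0.19,0.07,0,0,0,0],[-1,-0.19,0.07,0,0,0,0]]'
python3 -m handwheel '[[-1,-0.19,0.07,0,0,0,0],[-1,-0.19,0.07,0,0,0,0],[-1,-0.19,0.07,0,0,0,0],[-1,-0.19,0.07,0,0,0,0]]'
python3 - <<'E'
from h import *
o=get_obs();print(st(o['tool_pos']),o['tool_pos'],Rs.T@o['force'][:2])
s=save('scene','s4.png');cr=s['color'][160:270,190:330]
cv2.imwrite('pics/s4c.png',cv2.resize(cr,None,fx=5,fy=5,interpolation=2)[...,::-1])
E
```

```text
clock: 12.2
tool_pos: [0.4792, 0.1829, 0.1971]
orientation: [180.0, -0.0, -121.4]
force: [0.0, 0.8, 0.9]
opening: 0.0002
gripper_force: 0.0
clock: 12.7
tool_pos: [0.4831, 0.2027, 0.1972]
orientation: [-180.0, 0.0, -121.4]
force: [-0.8, 0.2, -0.8]
opening: 0.0003
gripper_force: 0.0
[  9.0005329  -18.76651441] [0.4830814  0.20273854 0.19717245] [-0.82781062  0.05068706]
```

View pics/s4c.png

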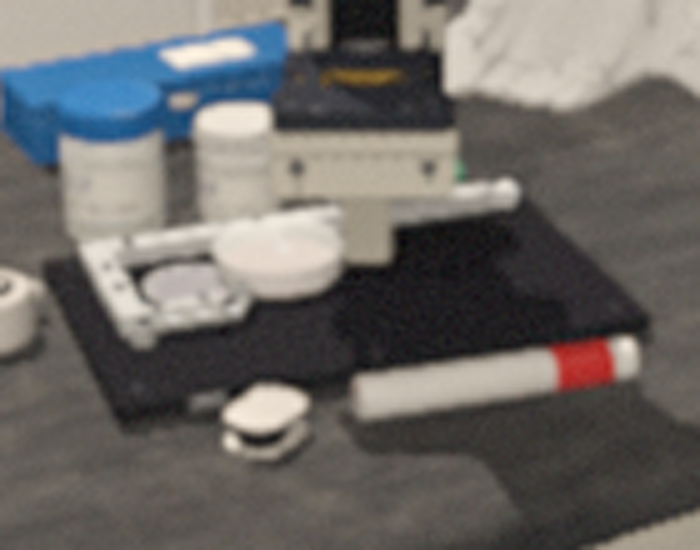

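The dish is at crop (278,255), against the rail and about to meet the roller; the finger is right behind it at (365,240). On past the roller, more slowly.

```bash
python3 -m handwheel '[[-1,-0.15,0.055,0,0,0,0],[-1,-0.15,0.055,0,0,0,0],[-1,-0.15,0.055,0,0,0,0],[-1,-0.15,0.055,0,0,0,0],[-1,-0.15,0.055,0,0,0,0]]'
python3 -m handwheel '[[-1,-0.15,0.055,0,0,0,0],[-1,-0.15,0.055,0,0,0,0]]'
python3 -c "
from h import *
o=get_obs();print(st(o['tool_pos']),Rs.T@o['force'][:2])"
```

```text
clock: 13.38
tool_pos: [0.4862, 0.2215, 0.1967]
orientation: [179.9, -0.2, -121.4]
force: [-5.1, -2.8, 1.2]
opening: 0.0001
gripper_force: 2.5
clock: 13.62
tool_pos: [0.4881, 0.2297, 0.1968]
orientation: [180.0, -0.1, -121.4]
force: [-3.9, -2.0, -0.2]
opening: 0.0004
gripper_force: 1.8
[8.57442606 8.61303748] [-3.39033908 -2.76653224]
```

```bash
python3 -m handwheel '[[-1,-0.14,0.05,0,0,0,0],[-1,-0.14,0.05,0,0,0,0],[-1,-0.14,0.05,0,0,0,0],[-1,0,0,0,0,0,0]]'
python3 -m handwheel '[[-1,-0.06,0.02,0,0,0,0],[-1,-0.04,0.015,0,0,0,0],[-1,0,0,0,0,0,0]]'
python3 -c "
from h import *
o=get_obs();print(st(o['tool_pos']),Rs.T@o['force'][:2])"
```

```text
clock: 14.12
tool_pos: [0.4911, 0.2413, 0.1974]
orientation: [-180.0, 0.1, -121.4]
force: [-0.1, -1.1, 0.7]
opening: 0.0007
gripper_force: 0.0
clock: 14.5
tool_pos: [0.4913, 0.2433, 0.1972]
orientation: [-180.0, 0.0, -121.4]
force: [0.0, -0.7, 0.3]
opening: 0.0005
gripper_force: 0.0
[ 9.07728196 22.66989175] [ 0.14234746 -0.66460876]
```

```bash
python3 -m handwheel '[[-1,-0.04,0.015,0,0,0,0],[-1,0,0,0,0,0,0]]'; python3 -m handwheel '[[-1,-0.04,0.015,0,0,0,0],[-1,0,0,0,0,0,0]]'
python3 -c "
from h import *
o=get_obs();print(st(o['tool_pos']),Rs.T@o['force'][:2])"
```

```text
clock: 14.75
tool_pos: [0.4915, 0.2444, 0.1972]
orientation: [-180.0, 0.0, -121.4]
force: [-0.3, 0.1, -0.4]
opening: 0.0008
gripper_force: 0.0
clock: 15.0
tool_pos: [0.4916, 0.2453, 0.1971]
orientation: [180.0, -0.0, -121.4]
force: [-0.2, -1.0, -0.6]
opening: 0.0003
gripper_force: 0.4
[ 8.986876   24.65429725] [ 0.03757045 -1.01850117]
```

```bash
python3 -m handwheel '[[-1,-0.04,0.015,0,0,0,0],[-1,0,0,0,0,0,0]]'
python3 -c "
from h import *
o=get_obs();print(st(o['tool_pos']),Rs.T@o['force'][:2])"
```

```text
clock: 15.25
tool_pos: [0.4915, 0.2459, 0.1969]
orientation: [180.0, -0.1, -121.4]
force: [-1.4, -3.0, 0.6]
opening: 0.0004
gripper_force: 2.0
[ 8.77450238 25.19074976] [-0.81376201 -3.26385698]
```

The end stop is felt at the expected place. Backing straight out, lifting and clearing the view.

```bash
python3 -m handwheel '[[-1,0.3,-0.11,0,0,0,0],[-1,0.9,-0.32,0,0,0,0],[-1,0.9,-0.32,0,0,0,0],[-1,0,0,-1,0,0,0],[-1,0,0,-1,0,0,0]]'
python3 -m handwheel '[[-1,0.5,0,-1,0,0,0],[-1,0.9,-0.32,-1,0,0,0],[-1,0.9,-0.32,0,0,0,0],[-1,0.9,-0.32,0,0,0,0],[-1,0.9,-0.32,0,0,0,0]]'
python3 -m handwheel '[[-1,0.9,-0.32,0,0,0,0],[-1,0.9,-0.32,0,0,0,0],[-1,0.9,-0.32,0,0,0,0],[-1,0.9,-0.32,0,0,0,0],[-1,0.9,-0.32,0,0,0,0]]'
python3 - <<'E'
from h import *
t=save('top','t5.png');save('scene','s5.png')
hsv=cv2.cvtColor(t['color'],cv2.COLOR_RGB2HSV)
d=np.abs(t['color'].astype(int)-T0['color']).sum(2)>60
m=((hsv[...,2]>130)&(hsv[...,1]<70)).astype(np.uint8); m[:150]=0;m[255:]=0;m[:,:195]=0;m[:,325:]=0
n,l,stt,ce=cv2.connectedComponentsWithStats(m)
for i in range(1,n):
    if stt[i,4]>30: print(stt[i],ce[i])
print('expected dish top',proj(t,[*wo(14.5,64.5),.027]),'orig pos',proj(t,[*wo(-20,-50),.027]))
m5=m.copy();  # circle fit of dish: Hough on enlarged patch
g=cv2.resize(cv2.cvtColor(t['color'][155:212,200:262],cv2.COLOR_RGB2GRAY),None,fx=6,fy=6,interpolation=2)
c=cv2.HoughCircles(g,cv2.HOUGH_GRADIENT,1,100,param1=100,param2=15,minRadius=72,maxRadius=100)
if c is not None:
    for x,y,r in c[0][:2]:
        u,v=200+(x+.5)/6-.5,155+(y+.5)/6-.5;print(u,v,r/6,'stage',st(ray(t,u,v,.027)))
E
```

```text
clock: 15.88
tool_pos: [0.4801, 0.1901, 0.2477]
orientation: [180.0, -0.0, -121.5]
force: [-0.0, 1.6, -0.2]
opening: 0.0008
gripper_force: 0.0
clock: 16.5
tool_pos: [0.4537, 0.0858, 0.2964]
orientation: [180.0, -0.1, -121.4]
force: [-0.6, -0.4, 0.2]
opening: 0.0004
gripper_force: 0.0
clock: 17.12
tool_pos: [0.4293, -0.0308, 0.2965]
orientation: [179.9, -0.1, -121.4]
force: [0.4, 0.2, 0.5]
opening: 0.0006
gripper_force: 0.0
[253 150  17   8 101] [260.67326733 152.85148515]
[299 153  15  14 124] [306.02419355 159.05645161]
[ 210  161  106   45 1486] [241.45491252 179.70659489]
[195 165   9  16  74] [197.5        171.47297297]
[212 234  17  14 185] [219.98378378 240.42702703]
[238 239  25  13 191] [249.84816754 244.93193717]
expected dish top (np.float64(231.39616373205448), np.float64(182.04866189563833)) orig pos (np.float64(280.6467878464157), np.float64(207.00973641673232))
231.16667 182.0 14.183333 stage [14.51635998 65.00981387]
```

The dish measures stage (14.5, 65.0) mm against a home of (14.5, 64.5). The bystanders I can see haven't moved, and the hand is clear.

```bash
python3 -c "
from plant import *
print(close_job())"
```

```text
the job is handed in; nothing more can be done
None
```

The culture dish is in the nest against the rail and end stop, measured within about 0.5 mm of home; it was only pushed, the hand is clear, and the job was handed in at about 17 s; I did not separately check the roller's final position or the part of the marker hidden by the arm.

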